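Stroke the earthing contacts of an open chamber

ROBOT

A 6-joint arm with a two-finger parallel gripper is mounted at the origin on the work surface. World frame = base frame: x ahead of the robot, y to its left, z up, the work surface at z = 0. Lengths are in m, angles in rad, forces in N, time in s.
With the tool pointing down it reaches from about 0.3 to 0.85 m from the base axis. Payload 5.4 kg.
Tool frame: the origin (TCP) lies midway between the tips of the shut fingers; the grasp point (between the pads) lies 19 mm behind it; z points along the fingers, y is the line along which they close (so a half turn about z gives the same grasp; the last joint's range is limited). The gripper opens to 85 mm and grips with 20 to 120 N. Pads are 22 mm wide; open, the fingers measure 114 mm over their backs; the gripper's body (76 mm by 85 mm) begins 54 mm behind the grasp point. The pads swing forward as they close: fully open they stand 13 mm farther back than shut.
Start: joints at [-1.397, 0.158, 1.597, -0, 1.386, -0.21], TCP at [0.215, -0.533, 0.231] pointing down, gripper open.
Joint ranges: [-2.91, 2.91], [-0.94, 2.29], [0.18, 2.7], [-1.29, 4.43], [0.17, 2.64], [-3, 3]. Speed limits (rad/s): [2.57, 2.57, 3.14, 3.14, 3.14, 3.14].

INTERFACE

Orientations are given as a unit quaternion [w, x, y, z].
In Python, from workcell import readout, viewer, arm, nets gives the robot as it stands.
- The arm moves only by the tool arm_command, never from a script. Its arguments are lists of equal length, an entry for each row: "hand": the finger opening in m, from 0 to 0.0854; "offset": the shift along the tool's x, y, z in m, a list of three; "turn": the turn, a rotation vector about the tool's x, y, z in degrees, a list of three. A call has exactly 10 rows; each row is the pose to reach, as a shift and turn from the pose commanded when the call began, along the tool's axes at that moment; what a row does not reach only later rows make up. A row lasts 1/8 s, in which the tool goes at most 62.5 mm and 10.7 degrees, less where a joint would pass 70% of its speed; a pose out of reach is approached as far as the arm can. A call with a gripper value outside its range is refused whole. The fingers move at their own pace and stop on an object; "grip_force" is the grip in N (left out, the last holds). Time passes only in rows, so rows that repeat a pose let the fingers close, or fill a call up. It gives the time, the measured TCP pose, the force, the opening and the grip force at its end, in the units of the state.
- readout.state(): the state, without advancing time (a new reading comes with each control period).
- viewer.grab_frame(name): name is "scene" or "side" or "wrist"; returns the picture (420x560x3 uint8, blue, green, red); there is no depth.
- viewer.camera_model(name): a dict with "K" (3x3 intrinsics, pixels), "R" (3x3) and "t" (3): a world point X has camera coordinates R X + t. Camera axes: x right, y down, z forward; pixel columns grow to the right and rows downward; lengths in m; the calibration is good to about 2 mm. A picture is of the moment at which its call begins: read the wrist's pose just before it. camera_model takes no time and is no camera call; for the wrist camera it gives the pose at the moment of the call.
- arm.finish_job(): hands the job in; it is judged then, once.
Trained networks look in the newest picture that a camera, given by its name, has taken for a name from the list of things; names that differ only in an ending like _2 or _b are one class to them, and where a whole thing is asked for, a point or a joint stands for the part that bears it (a point fixed in the world has none). Each returns a list of dicts, best first, with "p" (0 to 1); they miss things now and then, are a little off and sometimes report something else, mostly with a low value. They report only what shows in the picture. A call takes as long as a camera call.
- nets.search_frame(camera, label): "xy" ([column, row] in pixels, amid what is visible of it).
The state is a dict: "t": time; "joint_pos": joint angles; "qvel": joint speeds; "joint_efforts": joint torques, N m; "position": TCP position; "orientation": TCP orientation; "ft_force": force on the tool from outside, world axes, zero at the start; "moment": the same for the moment, N m; "grip_width": finger opening in m; "finger_force": force on a finger pad.
Only numpy, scipy, OpenCV 4.12 (cv2) and the standard library are available. Lean on these libraries where they do the work, as an engineer would, in place of code of your own. Each camera call takes 0.05 s, during which the arm holds its last target. There are 200 camera calls.

TASK

Before the cover goes on the aluminium chamber, check that its earthing contacts are springy: run a fingertip lightly along the row of five bowed copper leaves on the near wall, starting at the end by the black-levered valve, so that each leaf in turn visibly dips under the fingertip and springs back. Do not press any leaf flat, do not pick anything up, and leave the screws, tools and everything else as they stand.

Things in the scene. Friction and masses are not known exactly. Their poses are not given: they have to be found in the camera images.
- chamber: fixed aluminium box open on top, 240 x 330 (x, y) x 95 mm high; origin: centre of underside; y along its long walls, z up. Near wall (local x -120 to -76) carries the contact strip, along local x = -99 mm; other walls 30 mm thick. Tops of walls (flange) flat within 1 mm apart from the leaves. Black-levered valve sticks out 80 mm from the +y end wall, its top 9 mm below the flange
- crown_1 (a point): crown of the first leaf from the valve end, at chamber-local x -99, y 88, z 103 mm when free; moves with it. Copper-coloured springy leaf bowed along the row: 38 mm long, 10 mm wide, 8 mm above the flange at the crown, ends level with it, arc radius 26.6 mm; crowns 44 mm apart. A fingertip passing along the row below crown height pushes it straight down
- contact_1 (a joint): how far the first leaf is pressed down, m: 0 free, 0.007 flattened against its stop; spring 0.6 N per mm (about 0.4 N to start), returns by itself
- crown_2 (a point): crown of the second leaf from the valve end, at chamber-local x -99, y 44, z 103 mm when free; moves with it. Copper-coloured springy leaf bowed along the row: 38 mm long, 10 mm wide, 8 mm above the flange at the crown, ends level with it, arc radius 26.6 mm; crowns 44 mm apart. A fingertip passing along the row below crown height pushes it straight down
- contact_2 (a joint): how far the second leaf is pressed down, m: 0 free, 0.007 flattened against its stop; spring 0.6 N per mm (about 0.4 N to start), returns by itself
- crown_3 (a point): crown of the third leaf from the valve end, at chamber-local x -99, y 0, z 103 mm when free; moves with it. Copper-coloured springy leaf bowed along the row: 38 mm long, 10 mm wide, 8 mm above the flange at the crown, ends level with it, arc radius 26.6 mm; crowns 44 mm apart. A fingertip passing along the row below crown height pushes it straight down
- contact_3 (a joint): how far the third leaf is pressed down, m: 0 free, 0.007 flattened against its stop; spring 0.6 N per mm (about 0.4 N to start), returns by itself
- crown_4 (a point): crown of the fourth leaf from the valve end, at chamber-local x -99, y -44, z 103 mm when free; moves with it. Copper-coloured springy leaf bowed along the row: 38 mm long, 10 mm wide, 8 mm above the flange at the crown, ends level with it, arc radius 26.6 mm; crowns 44 mm apart. A fingertip passing along the row below crown height pushes it straight down
- contact_4 (a joint): how far the fourth leaf is pressed down, m: 0 free, 0.007 flattened against its stop; spring 0.6 N per mm (about 0.4 N to start), returns by itself
- crown_5 (a point): crown of the fifth and last leaf from the valve end, at chamber-local x -99, y -88, z 103 mm when free; moves with it. Copper-coloured springy leaf bowed along the row: 38 mm long, 10 mm wide, 8 mm above the flange at the crown, ends level with it, arc radius 26.6 mm; crowns 44 mm apart. A fingertip passing along the row below crown height pushes it straight down
- contact_5 (a joint): how far the fifth and last leaf is pressed down, m: 0 free, 0.007 flattened against its stop; spring 0.6 N per mm (about 0.4 N to start), returns by itself
- screw_corner: loose steel cap screw standing on its head on the near wall's flange, beyond the last leaf (about 60 mm past its crown): head 13 mm across, 8 mm high, shank 8 mm, 30 mm tall; origin: centre of its underside; leave alone
- screw_far: the same kind of screw standing on the far wall's flange; leave alone
- ptfe_block: loose white drilled terminal block lying inside the chamber, 45 x 60 x 12 mm; origin: centre of its underside; leave alone
- screw_dish: steel dish of screws on the bench, 90 mm across, 22 mm high; origin: centre of its underside; leave alone
- wash_bottle: white bottle with a blue cap on the bench, 60 mm across, 150 mm tall; origin: centre of its underside; leave alone
- grease_jar: amber jar with a black cap on the bench, 54 mm across, 50 mm tall; origin: centre of its underside; leave alone
- hex_driver: hand driver with a red handle lying on the bench, 180 mm long; origin: under the middle of its length; leave alone
- tweezers: steel tweezers lying on the bench, 135 mm long, 6 mm high; origin: under the middle; leave alone

How it is judged:
By the outcome, as a careful person would: the job done as asked, in the order asked, and still so for the second after the job is handed in, with the robot touching nothing.
It also fails if it takes over 45 s, if anything falls off the work surface, if the arm or the gripper's body presses on something with over 40 N, if the wrist force passes 120 N, or if a joint passes its speed limit or range.

## Working session

There is one attempt and no reset: what is moved stays moved. The work goes in short steps, Python scripts to look and compute and a tool call to move; the robot and the scene stay as the last step left them, time stands still between calls to the robot, and variables do not carry over. Pictures are saved under pics/ and viewed, at most 10 in all, crops included, and the job is handed in when it is done.

Besides the shell and the picture viewer there is one more tool, called after "Emit:" as name(argument=value, ...), one argument or row to a line, values as JSON. arm_command: Moves the arm, as the interface text tells. Its arguments: {"type":"object","properties":{"hand":{"type":"array","items":{"type":"number"}},"offset":{"type":"array","items":{"type":"array","items":{"type":"number"}}},"turn":{"type":"array","items":{"type":"array","items":{"type":"number"}}},"grip_force":{"type":"number"}},"required":["hand","offset","turn"]}

```bash
mkdir -p pics; python3 - <<'E'
from workcell import readout, viewer, arm, nets
import cv2, numpy as np
s=readout.state();print(s)
for n in ["scene","side","wrist"]:
    cv2.imwrite(f"pics/{n}0.png",viewer.grab_frame(n)); m=viewer.camera_model(n); print(n,m)
    for l in ["crown_1","chamber","screw_corner"]:
        print(l,[(np.round(d["xy"]),round(d["p"],2)) for d in nets.search_frame(n,l)][:8])
E
```

```text
{'t': 0.0, 'joint_pos': array([-1.39706182e+00,  1.59077503e-01,  1.59826523e+00, -3.97429758e-06,
        1.38623690e+00, -2.10083593e-01]), 'qvel': array([-5.37873201e-05, -3.81531747e-04,  1.21755830e-03,  2.78397973e-04,
       -1.95100247e-04, -6.25656316e-05]), 'joint_efforts': array([ 6.06530120e-04, -3.96007812e+01, -3.31423295e+01, -1.28639485e-04,
        8.69929441e-03,  5.47435974e-06]), 'position': array([ 0.21519374, -0.53253756,  0.23028442]), 'orientation': array([-9.93360227e-04,  9.81641350e-01,  1.90733511e-01,  1.61024945e-05]), 'ft_force': array([-0.47527932,  0.24113508,  0.76991528]), 'moment': array([-0.03142804, -0.05520139, -0.01739249]), 'finger_force': 0.0, 'grip_width': 0.08558035790312374}
scene {'K': array([[509.18621589,   0.        , 280.16256732],
       [  0.        , 509.18621589, 214.17232715],
       [  0.        ,   0.        ,   1.        ]]), 'R': array([[-0.07174404,  0.99721448,  0.02039812],
       [ 0.63607768,  0.06149571, -0.76917063],
       [-0.76828248, -0.04220862, -0.63871782]]), 't': array([-0.05481348, -0.26949581,  1.71056396])}

[... 496 characters left out ...]
74128918, -0.67100627]]), 't': array([-0.51375662,  0.13907444,  1.05294945])}
crown_1 [(array([300., 241.]), 0.62), (array([312., 271.]), 0.41)]
chamber [(array([346., 270.]), 0.61)]
screw_corner [(array([322., 306.]), 0.64), (array([211., 187.]), 0.24)]
wrist {'K': array([[351.31487262,   0.        , 286.4506534 ],
       [  0.        , 351.31487262, 203.58114612],
       [  0.        ,   0.        ,   1.        ]]), 'R': array([[ 3.75146487e-01, -9.26965250e-01, -7.33793220e-04],
       [-8.94562921e-01, -3.62240379e-01,  2.61799711e-01],
       [-2.42945044e-01, -9.75568176e-02, -9.65121947e-01]]), 't': array([-0.5752189 , -0.03403901,  0.37862332])}
crown_1 []
chamber []
screw_corner []
```

View pics/scene0.png

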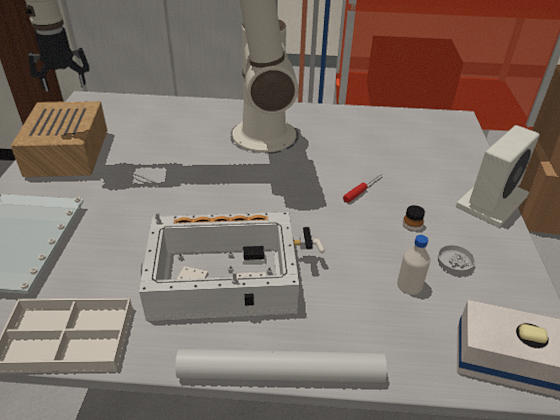

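View pics/side0.png

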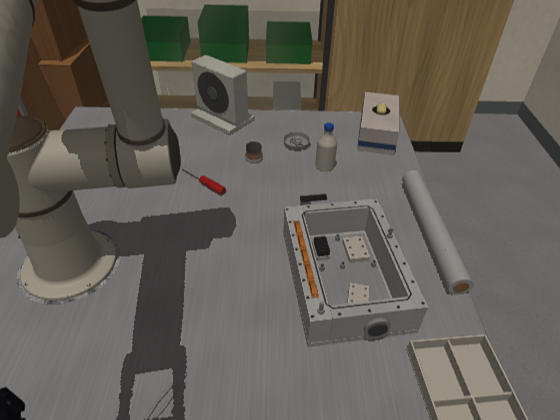

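The scene shows the chamber centred near (222,264). Its copper row runs from (175,219) to (268,217), with the valve at (310,240). In the side view the row goes from (297,222) to (315,295), and the corner screw is at (321,308). Next I locate the strip by colour.

```bash
cat > h.py <<'E'
import cv2, numpy as np
from workcell import readout, viewer, arm, nets
def back(m,uv,z):
    R,t,K=m["R"],m["t"],m["K"]; c=-R.T@t
    d=R.T@np.linalg.inv(K)@np.array([uv[0],uv[1],1.]); return c+d*(z-c[2])/d[2]
def proj(m,X):
    p=m["K"]@(m["R"]@np.asarray(X,float)+m["t"]); return p[:2]/p[2]
def copper(im):
    h=cv2.cvtColor(im,cv2.COLOR_BGR2HSV); return cv2.inRange(h,(4,110,90),(22,255,255))
E
python3 - <<'E'
from h import *
for n,(x0,y0,x1,y1) in {"scene":(165,208,280,228),"side":(288,212,325,302)}.items():
    im=cv2.imread(f"pics/{n}0.png"); m=viewer.camera_model(n); k=copper(im)
    z=np.zeros_like(k); z[y0:y1,x0:x1]=k[y0:y1,x0:x1]
    ys,xs=np.nonzero(z); P=np.array([back(m,(u,v),0.1)[:2] for u,v in zip(xs,ys)])
    c=P.mean(0); w,V=np.linalg.eigh(np.cov(P.T)); q=(P-c)@V[:,1]
    print(n,len(xs),c,V[:,1],q.min(),q.max())
    cv2.imwrite(f"pics/c_{n}.png",0)if 0 else None
a=cv2.resize(cv2.imread("pics/scene0.png")[200:320,130:330],None,fx=4,fy=4,interpolation=cv2.INTER_CUBIC)
cv2.imwrite("pics/cs.png",a)
s=cv2.resize(cv2.imread("pics/side0.png")[190:350,270:430],None,fx=3.7,fy=3.7,interpolation=cv2.INTER_CUBIC)
cv2.imwrite("pics/cd.png",s)
E
```

```text
scene 295 [ 0.56470999 -0.04708175] [-0.14796843  0.98899208] -0.11199837077992726 0.10850748332748106
side 464 [ 0.56176311 -0.06277921] [-0.14886712  0.98885721] -0.10220893290661116 0.11944865251098606
```

View pics/cd.png

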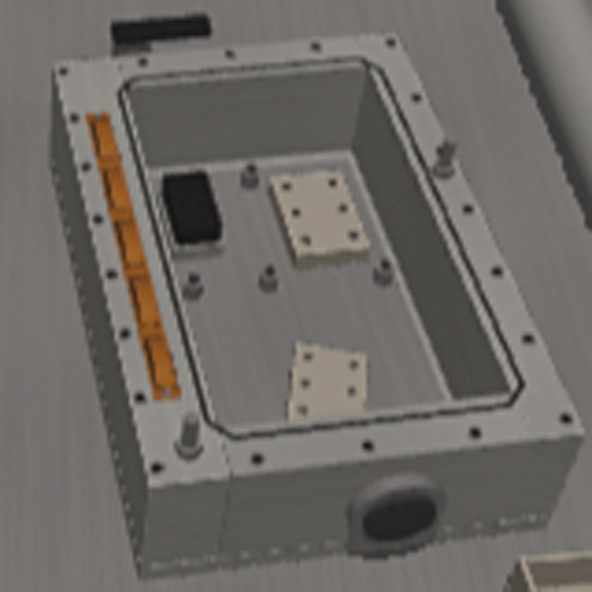

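```bash
cat >> h.py <<'E'
from scipy.spatial.transform import Rotation as Ro
def rel(P,Rt,show=True):
    s=readout.state(); q=s["orientation"]; R0=Ro.from_quat([q[1],q[2],q[3],q[0]])
    o=R0.inv().apply(np.asarray(P)-s["position"]); w=np.degrees((R0.inv()*Rt).as_rotvec())
    print("offset",np.round(o,4),"turn",np.round(w,2)); return o,w
def toolR(r,tilt):
    r=np.array([*r,0.])/np.hypot(*r); t=np.radians(tilt); Z=np.array([0,0,1.])
    x=r*np.cos(t)-Z*np.sin(t); z=-Z*np.cos(t)-r*np.sin(t); return Ro.from_matrix(np.c_[x,np.cross(z,x),z])
E
python3 - <<'E'
from h import *
rel([.56,-.05,.25],toolR((-.148,.989),0))
E
```

```text
offset [ 0.5006 -0.3189 -0.0187] turn [ -0.    -0.   -76.52]
```

Emit:
arm_command(
  hand=[0,0,0,0,0,0,0,0,0,0],
  offset=[
    [0.05,-0.03,-0.02],
    [0.11,-0.07,-0.02],
    [0.17,-0.11,-0.02],
    [0.23,-0.15,-0.02],
    [0.29,-0.185,-0.02],
    [0.35,-0.225,-0.02],
    [0.41,-0.26,-0.02],
    [0.46,-0.295,-0.02],
    [0.5,-0.319,-0.019],
    [0.5,-0.319,-0.019],
  ],
  turn=[
    [0,0,-8],
    [0,0,-17],
    [0,0,-26],
    [0,0,-35],
    [0,0,-44],
    [0,0,-53],
    [0,0,-62],
    [0,0,-70],
    [0,0,-76.5],
    [0,0,-76.5],
  ],
  grip_force=30,
)

```text
t: 1.85
position: [0.5606, -0.0474, 0.2503]
orientation: [0.0, 0.651, 0.759, 0.0]
ft_force: [0.5, 0.4, 0.3]
grip_width: -0.0
finger_force: 0.0
```

```bash
python3 - <<'E'
from h import *
s=readout.state();print(s["t"],s["position"],s["grip_width"],s["ft_force"])
m=viewer.camera_model("wrist");im=viewer.grab_frame("wrist");cv2.imwrite("pics/w1.png",im)
k=copper(im);n,l,st,c=cv2.connectedComponentsWithStats(k)
for i in range(1,n):
    if st[i,4]>40: print(c[i],st[i],back(m,c[i],.1))
E
```

```text
1.85 [ 0.56061863 -0.04743319  0.25033818] -3.5545454663332863e-06 [0.48441647 0.39067891 0.25808918]
[285.12175874  83.63359639] [277  51  17  66 887] [0.54739561 0.03637438 0.1       ]
[285.03187919 183.49105145] [ 278  117   16  128 1788] [ 0.55947691 -0.04329103  0.1       ]
```

View pics/w1.png

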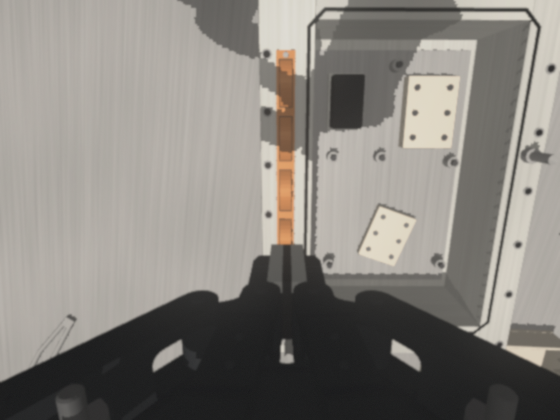

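The copper strip is at column 285. Its valve end is at row 50, the leaf gaps are near rows 111, 164 and 216, and the shut fingers hide the rest. I measure the axis and the gaps precisely.

```bash
python3 - <<'E'
from h import *
im=cv2.imread("pics/w1.png");m=viewer.camera_model("wrist");k=copper(im)[:, 265:305]
P=[]
for v in range(55,243):
    x=np.nonzero(k[v])[0]
    if len(x)>8: P.append(back(m,(265+(x.min()+x.max())/2,v),.098)[:2])
P=np.array(P);c=np.median(P,0);vx,vy,x0,y0=cv2.fitLine(P.astype(np.float32),cv2.DIST_HUBER,0,.01,.01).ravel()
d=np.array([vx,vy]);d*=np.sign(d[1]);print("dir",d,"pt",x0,y0)
for v in (50,58,111,164,216): print(v,back(m,(285,v),.095))
g=im[45:245,281:290].mean(1).astype(int);print([(45+i,*map(int,a)) for i,a in enumerate(g)][::2])
E
```

```text
dir [-0.14967203  0.9887357 ] pt 0.55580795 -0.006929958
50 [0.54479431 0.06431077 0.095     ]
58 [0.54568287 0.05851862 0.095     ]
111 [0.55182543 0.01847781 0.095     ]
164 [ 0.55845011 -0.02470578  0.095     ]
216 [ 0.56547538 -0.07050063  0.095     ]
[(45, 209, 217, 220), (47, 209, 217, 220), (49, 189, 205, 219), (51, 124, 160, 210), (53, 144, 169, 202), (55, 146, 169, 199), (57, 120, 154, 198), (59, 85, 115, 156), (61, 82, 119, 171), (63, 83, 123, 178), (65, 85, 125, 183), (67, 85, 127, 185), (69, 86, 128, 188), (71, 78, 113, 162), (73, 75, 105, 147), (75, 72, 99, 135), (77, 70, 94, 128), (79, 71, 96, 129), (81, 71, 96, 129), (83, 68, 92, 124), (85, 67, 91, 123), (87, 66, 89, 121), (89, 64, 87, 118), (91, 64, 86, 118), (93, 63, 85, 116), (95, 63, 85, 116), (97, 64, 86, 118), (99, 63, 86, 118), (101, 65, 88, 122), (103, 67, 94, 132), (105, 74, 107, 153), (107, 76, 105, 144), (109, 81, 116, 161), (111, 75, 107, 148), (113, 68, 92, 126), (115, 65, 85, 115), (117, 62, 81, 109), (119, 63, 86, 119), (121, 64, 87, 119), (123, 64, 87, 120), (125, 64, 88, 120), (127, 66, 90, 123), (129,
[... 517 characters left out ...]
 89, 132, 192), (181, 94, 139, 200), (183, 96, 142, 205), (185, 101, 149, 213), (187, 103, 153, 216), (189, 108, 159, 221), (191, 108, 160, 221), (193, 106, 157, 220), (195, 104, 155, 219), (197, 97, 146, 213), (199, 95, 143, 209), (201, 92, 139, 204), (203, 91, 138, 202), (205, 90, 136, 198), (207, 88, 133, 194), (209, 86, 125, 181), (211, 95, 135, 188), (213, 106, 158, 220), (215, 106, 159, 221), (217, 102, 150, 212), (219, 83, 117, 163), (221, 82, 120, 174), (223, 83, 123, 179), (225, 85, 127, 185), (227, 88, 131, 191), (229, 91, 136, 198), (231, 95, 142, 204), (233, 99, 148, 211), (235, 102, 153, 216), (237, 104, 156, 218), (239, 105, 158, 220), (241, 100, 152, 216), (243, 90, 135, 193)]
```

```bash
cat >> h.py <<'E'
C=np.array([.5618,-.0468]); D=np.array([-.1497,.9887])
def at(s,z): return [*(C+D*s),z]
def loc(P): e=np.asarray(P[:2])-C; return float(e@D),float(e@[D[1],-D[0]])
E
python3 - <<'E'
from h import *
rel(at(.12,.125),toolR(D,15))
E
```

```text
offset [ 0.1179 -0.0003  0.1254] turn [  0.13 -15.13   0.11]
```

Emit:
arm_command(
  hand=[0,0,0,0,0,0,0,0,0,0],
  offset=[
    [0.04,0,0.01],
    [0.08,0,0.03],
    [0.118,0,0.05],
    [0.118,0,0.07],
    [0.118,0,0.09],
    [0.118,0,0.11],
    [0.118,0,0.12],
    [0.118,0,0.1255],
    [0.118,0,0.1255],
    [0.118,0,0.1255],
  ],
  turn=[
    [0,-5,0],
    [0,-10,0],
    [0,-15,0],
    [0,-15,0],
    [0,-15,0],
    [0,-15,0],
    [0,-15,0],
    [0.1,-15.1,0.1],
    [0.1,-15.1,0.1],
    [0.1,-15.1,0.1],
  ],
)

```text
t: 3.15
position: [0.5426, 0.0665, 0.1256]
orientation: [0.099, 0.648, 0.75, -0.086]
ft_force: [0.8, -0.5, 0.1]
grip_width: 0.0003
finger_force: 0.0
```

```bash
python3 - <<'E'
from h import *
s=readout.state();print(s["t"],s["position"],loc(s["position"]),s["ft_force"])
rel(at(.12,.1025),toolR(D,15)); rel(at(.088,.1025),toolR(D,15))
im=viewer.grab_frame("wrist");a=im
b=viewer.grab_frame("side")[150:330,220:400]
cv2.imwrite("pics/w2.png",np.hstack([cv2.resize(a,(400,300)),cv2.resize(b,(400,400),interpolation=cv2.INTER_CUBIC)[:300]]))
E
```

```text
3.15 [0.54262513 0.06652528 0.1256243 ] (0.11491517978106482, -0.001993400201268338) [ 0.79664696 -0.49596636  0.11528184]
offset [0.0109 0.002  0.021 ] turn [-0.06  0.11 -0.23]
offset [-0.02    0.0021  0.0293] turn [-0.06  0.11 -0.23]
```

View pics/w2.png

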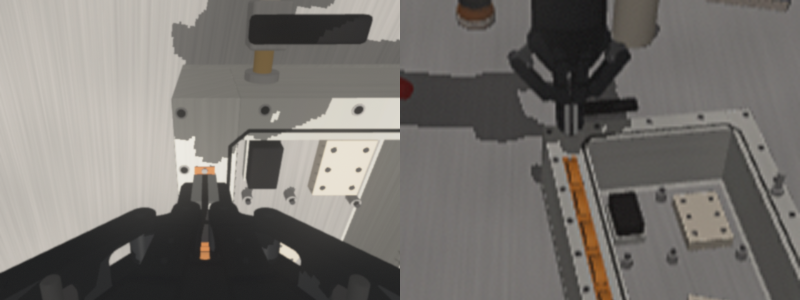

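The wrist view shows the fingertips centred on the strip's valve end, at about (205,170) in the left half, with the valve beyond. The side view agrees. Lowering just beyond leaf 1.

Emit:
arm_command(
  hand=[0,0,0,0,0,0,0,0,0,0],
  offset=[
    [0.011,0.002,0.003],
    [0.011,0.002,0.006],
    [0.011,0.002,0.009],
    [0.011,0.002,0.012],
    [0.011,0.002,0.015],
    [0.011,0.002,0.018],
    [0.011,0.002,0.02],
    [0.011,0.002,0.021],
    [0.011,0.002,0.021],
    [0.011,0.002,0.021],
  ],
  turn=[
    [0,0,0],
    [0,0,0],
    [0,0,0],
    [0,0,0],
    [0,0,0],
    [0,0,0],
    [0,0,0],
    [0,0,0],
    [0,0,0],
    [0,0,0],
  ],
)

```text
t: 4.5
position: [0.5433, 0.072, 0.1018]
orientation: [0.099, 0.648, 0.75, -0.086]
ft_force: [-0.0, -0.1, -1.3]
grip_width: -0.0
finger_force: 0.0
```

```bash
python3 - <<'E'
from h import *
viewer.grab_frame("side")
s=readout.state();print(s["t"],s["position"],loc(s["position"]),s["ft_force"])
rel(at(.088,.1025),toolR(D,15))
E
```

```text
4.55 [0.54334219 0.07197839 0.10180567] (0.12019932493179272, -0.0004681080738749531) [ 0.8418403   0.60720971 -0.66579107]
offset [-0.0313  0.0006  0.0077] turn [-0.13  0.1  -0.2 ]
```

Emit:
arm_command(
  hand=[0,0,0,0,0,0,0,0,0,0],
  offset=[
    [-0.0048,0,0.0013],
    [-0.0097,0,0.0026],
    [-0.0145,0,0.0039],
    [-0.0193,0,0.0052],
    [-0.0241,0,0.0065],
    [-0.029,0,0.0078],
    [-0.0338,0,0.0091],
    [-0.0386,0.0005,0.0104],
    [-0.0386,0.0005,0.0104],
    [-0.0386,0.0005,0.0104],
  ],
  turn=[
    [0,0,0],
    [0,0,0],
    [0,0,0],
    [0,0,0],
    [0,0,0],
    [0,0,0],
    [0,0,0],
    [0,0,0],
    [0,0,0],
    [0,0,0],
  ],
)

```text
t: 5.8
position: [0.5499, 0.0321, 0.102]
orientation: [0.099, 0.648, 0.75, -0.087]
ft_force: [0.7, -1.3, 1.8]
grip_width: 0.0002
finger_force: 0.9
```

```bash
python3 - <<'E'
from h import *
F=[]
for i in range(8):
    b=viewer.grab_frame("side" if i%2 else "wrist"); F.append(readout.state()["ft_force"]); 
    if i==0:a=b
s=readout.state();print(s["t"],s["position"],loc(s["position"]),np.mean(F,0),np.std(F,0))
rel(at(.040,.1018),toolR(D,15))
cv2.imwrite("pics/w3.png",np.hstack([cv2.resize(a[180:330,200:350],(400,400)),cv2.resize(b[200:300,270:370],(400,400),interpolation=cv2.INTER_CUBIC)]))
E
```

```text
6.2 [0.54967877 0.03243659 0.10173748] (0.08015576024155736, -0.00012254057305310755) [ 0.39377751 -1.13081564  1.91529014] [0.30675068 0.43283525 0.44465653]
offset [-0.0388  0.0003  0.0104] turn [-0.13  0.11 -0.2 ]
```

View pics/w3.png

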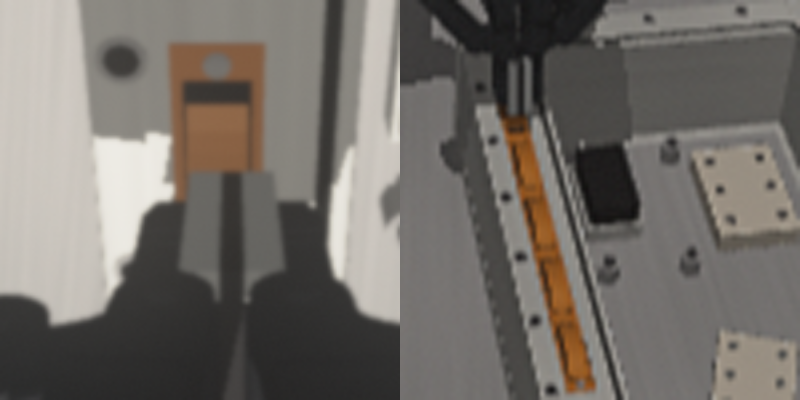

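Leaf 1 is dipped about 2.5–3 mm: Fz is about 1.9 N and the tip sits on the strip. I continue at the same speed, 0.5 mm lower.

Emit:
arm_command(
  hand=[0,0,0,0,0,0,0,0,0,0],
  offset=[
    [-0.0048,0,0.0013],
    [-0.0097,0,0.0026],
    [-0.0145,0,0.004],
    [-0.0193,0,0.0055],
    [-0.0241,0,0.0069],
    [-0.029,0,0.0083],
    [-0.0338,0,0.0096],
    [-0.0386,0,0.0109],
    [-0.0434,0,0.0122],
    [-0.0483,0,0.0134],
  ],
  turn=[
    [0,0,0],
    [0,0,0],
    [0,0,0],
    [0,0,0],
    [0,0,0],
    [0,0,0],
    [0,0,0],
    [0,0,0],
    [0,0,0],
    [0,0,0],
  ],
)

```text
t: 7.45
position: [0.5571, -0.0175, 0.1016]
orientation: [0.099, 0.648, 0.75, -0.086]
ft_force: [0.0, 1.5, 2.5]
grip_width: -0.0001
finger_force: 0.9
```

```bash
python3 - <<'E'
from h import *
F=[]
for i in range(6):
    b=viewer.grab_frame("side"); F.append(readout.state()["ft_force"]); 
s=readout.state();print(s["t"],s["position"],loc(s["position"]),np.mean(F,0))
rel(at(-.020,.1015),toolR(D,15))
E
```

```text
7.75 [ 0.55706998 -0.01756181  0.10153538] (0.029615880499737818, -0.0002996170037017614) [ 0.36596574 -1.37580931  2.19836473]
offset [-0.0479  0.0005  0.013 ] turn [-0.13  0.15 -0.2 ]
```

Emit:
arm_command(
  hand=[0,0,0,0,0,0,0,0,0,0],
  offset=[
    [-0.0048,0,0.0013],
    [-0.0097,0,0.0026],
    [-0.0145,0,0.0039],
    [-0.0193,0,0.0052],
    [-0.0241,0.0003,0.0065],
    [-0.029,0.0003,0.0079],
    [-0.0338,0.0003,0.0092],
    [-0.0386,0.0005,0.0105],
    [-0.0434,0.0005,0.0118],
    [-0.0482,0.0005,0.0131],
  ],
  turn=[
    [0,0,0],
    [0,0,0],
    [0,0,0],
    [0,0,0],
    [0,0,0],
    [0,0,0],
    [0,0,0],
    [0,0,0],
    [0,0,0],
    [0,0,0],
  ],
)

```text
t: 9.0
position: [0.5648, -0.067, 0.1013]
orientation: [0.099, 0.648, 0.75, -0.087]
ft_force: [-0.0, -0.4, 1.1]
grip_width: 0.0004
finger_force: 0.6
```

```bash
python3 - <<'E'
from h import *
F=[]
for i in range(6):
    b=viewer.grab_frame("side"); F.append(readout.state()["ft_force"]); 
s=readout.state();print(s["t"],s["position"],loc(s["position"]),np.mean(F,0))
rel(at(-.070,.1015),toolR(D,15))
E
```

```text
9.3 [ 0.56469074 -0.06684155  0.10131353] (-0.020247828654574425, -0.00014214175554645584) [ 0.12954862 -1.53757152  1.05275933]
offset [-0.0481  0.0003  0.0128] turn [-0.14  0.14 -0.2 ]
```

Emit:
arm_command(
  hand=[0,0,0,0,0,0,0,0,0,0],
  offset=[
    [-0.0048,0,0.0013],
    [-0.0097,0,0.0026],
    [-0.0145,0,0.0039],
    [-0.0193,0,0.0052],
    [-0.0241,0.0003,0.0065],
    [-0.029,0.0003,0.0078],
    [-0.0338,0.0003,0.0091],
    [-0.0386,0.0003,0.0104],
    [-0.0434,0.0003,0.0117],
    [-0.0482,0.0003,0.0129],
  ],
  turn=[
    [0,0,0],
    [0,0,0],
    [0,0,0],
    [0,0,0],
    [0,0,0],
    [0,0,0],
    [0,0,0],
    [0,0,0],
    [0,0,0],
    [0,0,0],
  ],
)

```text
t: 10.55
position: [0.5721, -0.1163, 0.1011]
orientation: [0.099, 0.648, 0.75, -0.087]
ft_force: [-0.1, 0.3, -0.3]
grip_width: 0.0
finger_force: 0.0
```

```bash
python3 - <<'E'
from h import *
F=[]
for i in range(6):
    b=viewer.grab_frame("side"); F.append(readout.state()["ft_force"]); 
    if i==0:
        print([(np.round(d["xy"]),round(d["p"],2)) for d in nets.search_frame("side","screw_corner")])
s=readout.state();print(s["t"],s["position"],loc(s["position"]),np.mean(F,0))
m=viewer.camera_model("side");print(loc(back(m,(321,309),.100)))
rel(at(-.113,.1015),toolR(D,15))
cv2.imwrite("pics/w4.png",cv2.resize(b[210:330,260:380],(600,600),interpolation=cv2.INTER_CUBIC))
E
```

```text
[(array([254., 149.]), 0.6), (array([321., 308.]), 0.38)]
10.9 [ 0.57206183 -0.11565386  0.10117588] (-0.06961201056461208, -0.00016155421827836018) [-0.29117721 -0.31208469  0.24192303]
(-0.14721927993293307, 0.0029045489348799927)
offset [-0.042   0.0003  0.011 ] turn [-0.16  0.09 -0.19]
```

View pics/w4.png

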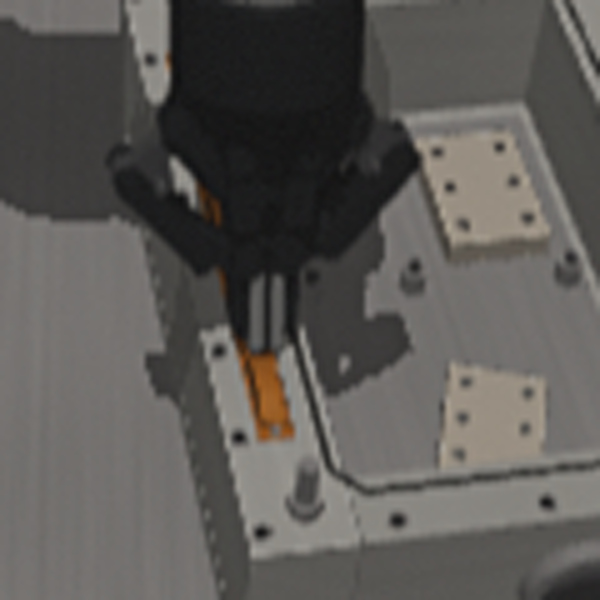

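The tip is in the gap before leaf 5 (leaf at (265,390), screw standing at (305,490), about s = −147 mm). I sweep leaf 5, stop at −113 mm, and then lift.

Emit:
arm_command(
  hand=[0,0,0,0,0,0,0,0,0,0],
  offset=[
    [-0.0048,0,0.0013],
    [-0.0097,0,0.0025],
    [-0.0145,0,0.0038],
    [-0.0193,0,0.005],
    [-0.0241,0.0003,0.0063],
    [-0.029,0.0003,0.0076],
    [-0.0338,0.0003,0.0089],
    [-0.038,0.0003,0.01],
    [-0.0418,0.0003,0.011],
    [-0.0418,0.0003,0.011],
  ],
  turn=[
    [0,0,0],
    [0,0,0],
    [0,0,0],
    [0,0,0],
    [0,0,0],
    [0,0,0],
    [0,0,0],
    [0,0,0],
    [0,0,0],
    [0,0,0],
  ],
)

```text
t: 12.15
position: [0.5786, -0.1588, 0.1013]
orientation: [0.099, 0.648, 0.75, -0.087]
ft_force: [-0.9, 0.7, -0.7]
grip_width: -0.0002
finger_force: 0.0
```

Emit:
arm_command(
  hand=[0,0,0,0,0,0,0,0,0,0],
  offset=[
    [-0.0015,0,-0.005],
    [-0.004,0,-0.015],
    [-0.008,0,-0.03],
    [-0.013,0,-0.05],
    [-0.019,0,-0.07],
    [-0.024,0,-0.09],
    [-0.03,0,-0.11],
    [-0.035,0,-0.13],
    [-0.035,0,-0.13],
    [-0.035,0,-0.13],
  ],
  turn=[
    [0,0,0],
    [0,0,0],
    [0,0,0],
    [0,0,0],
    [0,0,0],
    [0,0,0],
    [0,0,0],
    [0,0,0],
    [0,0,0],
    [0,0,0],
  ],
)

```text
t: 13.4
position: [0.5787, -0.1582, 0.2358]
orientation: [0.099, 0.648, 0.75, -0.086]
ft_force: [-0.2, 0.1, -0.5]
grip_width: 0.0
finger_force: 0.0
```

```bash
python3 - <<'E'
from h import *
b=viewer.grab_frame("side");a=viewer.grab_frame("scene")
s=readout.state();print(s["t"],s["position"],loc(s["position"]),s["ft_force"])
cv2.imwrite("pics/w5.png",np.hstack([cv2.resize(b[200:340,270:410],(400,400),interpolation=cv2.INTER_CUBIC),cv2.resize(a[170:310,140:280],(400,400),interpolation=cv2.INTER_CUBIC)]))
E
```

```text
13.5 [ 0.57835906 -0.15813476  0.23501159] (-0.11255556782801043, -0.00029486720987192613) [ 0.02441821 -0.27767001 -0.30476335]
```

View pics/w5.png

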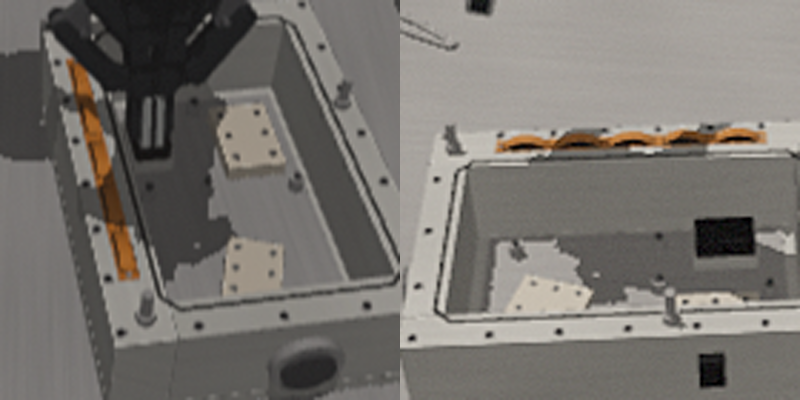

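All five leaves are bowed again, along row (500–765, 140) in the right half. Both screws still stand, at (455,138) and (672,305), and the arm is clear. Handing in.

```bash
python3 -c "
from workcell import arm
print(arm.finish_job())"
```

```text
the job is handed in; nothing more can be done
None
```

I ran the shut fingertips lightly along all five leaves from the valve end: about 2.5–3 mm of dip by force on leaves 1 and 2, the rest swept at about that height. All five were bowed again and both screws still standing in the last picture, and I handed the job in after about 13.5 s.

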